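Park the drive's handwheel and snap its service cover shut

ROBOT

A 6-joint arm with a two-finger parallel gripper is mounted at the origin on the work surface. World frame = base frame: x ahead of the robot, y to its left, z up, the work surface at z = 0. Lengths are in m, angles in rad, forces in N, time in s.
With the tool pointing down it reaches from about 0.25 to 0.725 m from the base axis. Payload 4 kg.
Tool frame: the origin (TCP) lies at the very end of the fingers, on their centre line; the grasp point (between the pads) lies 19 mm behind it (bot.pinch_z is the distance from the TCP to the grasp point, in m); z points along the fingers, x is the direction in which the jaws open and shut, and the axes are right-handed (so a half turn about z gives the same grasp; the last joint's range is limited). The gripper opens to 85 mm and grips with 20 to 120 N. Pads are 22 mm wide; open, the fingers measure 114 mm over their backs; the gripper's body (76 mm by 85 mm) begins 54 mm behind the grasp point. The pads swing forward as they close: fully open they stand 13 mm farther back than shut.
Start: joints at [1.19, 0.241, 0.005, 1.335, 0, 1.571], TCP at [0.186, 0.464, 0.199] pointing down, gripper open.
Joint ranges: [-2.72, 2.72], [-1.05, 1.87], [-1.09, 1.28], [-1.99, 2.15], [-1.42, 1.44], [-3.14, 3.14]. Speed limits (rad/s): [2.79, 2.79, 3.14, 3.14, 3.14, 3.14].

INTERFACE

Orientations are given as a unit quaternion [x, y, z, w].
In Python, from workcell import bot gives the robot as it stands. The module is installed in compiled form; this text tells all that it offers.
- The arm moves only by the shell command python3 -m inch 'ROWS'. ROWS is JSON, a list of rows, each a list of 7 numbers: the shift along the tool's x, y, z scaled (see below), then the turn, a rotation vector about the tool's x, y, z scaled (see below), then the gripper command: -1 is fully open, 1 is shut, values between are in proportion. In form: [[x, y, z, wx, wy, wz, gripper], ...]. A call has exactly 8 rows; each row shifts and turns the commanded pose from where the row before left it, along the tool's axes as they then stand; what a row does not reach is not made up. The controller multiplies each number of a shift by 2.5 cm and each number of a turn by 180 degrees. A row lasts 1/10 s, in which the tool goes at most 50 mm and 8.59 degrees, less where a joint would pass 70% of its speed; a pose out of reach is approached as far as the arm can. A call with a number of a shift or a turn outside -1 to 1 is refused whole. A call with a gripper value outside its range is refused whole. The fingers move at their own pace and stop on an object; the grip force is fixed at half the most. Time passes only in rows, so rows that do not move let the fingers close, or fill a call up. It gives the time, the measured TCP pose, the force and the opening at its end, in the units of the state.
- bot.get_obs(): the state, without advancing time (a new reading comes with each control period).
- bot.camera(name): name is "scene" or "top"; returns (picture, depth): 420x560x3 uint8, blue, green, red; 420x560 float32, m along the optical axis (not along the pixel's ray), 0 where there is no reading.
- bot.get_calibration(name): a dict with "vfov" (degrees; the focal length in pixels is half the picture's height over the tangent of half this angle, whatever the lens; pixels are square), "cx", "cy" (the principal point, pixels), "dist_coeffs" ([k1, k2, p1, p2, k3] as OpenCV has them; the pictures are not rectified), "R" (3x3) and "t" (3): a world point X has camera coordinates R X + t. Camera axes: x right, y down, z forward; pixel columns grow to the right and rows downward; lengths in m; the calibration is good to about 2 mm. A picture is of the moment at which its call begins. get_calibration takes no time and is no camera call.
- bot.job_done(): hands the job in, once; it reports no verdict.
The state is a dict: "clock": time; "joint_pos": joint angles; "joint_vel": joint speeds; "tau": joint torques, N m; "eef_pos": TCP position; "tool_rot": TCP orientation; "ft_force": force on the tool from outside, world axes, zero at the start; "ft_torque": the same for the moment, N m; "grip_width": finger opening in m.
Only numpy, scipy, OpenCV 4.12 (cv2) and the standard library are available. Lean on these libraries where they do the work, as an engineer would, in place of code of your own. Each camera call takes 0.05 s, during which the arm holds its last target.

TASK

Wind the handwheel of the steel drive unit clockwise (seen from above) by its handle, through a full turn and on until it comes up against its stop. Then take the rectangular cover by its grip bar, press it into the service opening beside the wheel until it snaps past the clips and sits fully home, and keep pressing: finish while still holding the cover and pushing it down firmly, with the wheel left at its stop. Leave the round cover and everything else lying about where it is.

Things in the scene. Friction and masses are not known exactly. Their poses are not given: they have to be found in the camera images.
- drive: the drive unit, fixed to the table: a plain steel block 200 (x) x 340 (y) x 80 mm high. Origin: centre of its underside; z up. Its handwheel is on the +y half (axis at x 0, y +85 mm), its service opening on the -y half (centre at x 0, y -85 mm)
- opening (a point): centre of the service opening, level with the top of the flat frame round it (83 mm above the drive's underside); axes as drive. The opening is 88 mm along x, 56 mm along y. At each x end the rounded nose of a spring clip (30 mm wide, 8 mm high, centred 8.5 mm below this level) reaches in, leaving 77 mm between them; each slides outward against its spring (4 N at first, then 1.5 N/mm)
- seat: the flat dark steel frame (14 mm wide, 3 mm high) round the opening on which the cover's flange comes to rest; part of the drive, same origin and axes as drive. The final push is felt here
- wheel (a joint): angle of the handwheel in rad, growing clockwise seen from above. Starts at 0 to 0.8, stopped hard at 7.2: always a little over one full turn to go. At 7.2 the handle stands on the drive's +y side of the axis. Turning takes 1 to 2 N at the handle; it stays where it is left. The wheel is an aluminium disc 140 mm across, its top 104 mm above the table
- wheel_axis (a point): point on the handwheel's vertical axis, at the height of the middle of the handle (128 mm above the table)
- handle_mid (a point): middle of the wheel's handle, 52 mm from the wheel's axis, 128 mm above the table: an upright black knob, 22 mm in diameter (20 at the foot), from 105 to 151 mm above the table, that spins freely on its pin, so a gripper may keep hold of it without turning while it goes round
- cover: the loose rectangular cover, grey plastic, about 0.18 kg, standing upright on the table. Origin: centre of its underside; z up. A plug 76 (x) x 50 (y) mm, 22 mm deep, tapering over its lowest 10 mm to 66 x 40 mm, with a rounded snap bead at each x end (82 mm over both, 7 mm above the underside); above it a flange 104 (x) x 74 (y) mm, 6 mm thick, then the grip bar
- cover_seat (a point): centre of the underside of the cover's flange, 22 mm above the cover's origin; lies on opening when home. The cover fits either way round, its x axis along the drive's. Pressed in, it meets the clips about 12 mm before home; the push rises to about 10 to 15 N at 9 mm, then drops suddenly to nothing at about 6 mm as the beads pass the noses; the clips then draw it on and the flange lands on the frame
- cover_grip (a point): point on the cover's grip bar, 48 mm above the cover's origin. The bar is 12 mm thick (cover's x), 50 mm long (cover's y), from 28 to 58 mm above the origin
- round_cover: the wrong cover: round, 92 mm across, same grey plastic and same grip bar on top; does not fit the opening. Leave alone. Origin: centre of its underside
- screwdriver: bystander: a screwdriver lying on the table. Leave alone
- brush: bystander: a small hand brush lying on the table. Leave alone
- jar: bystander: a white jar, 56 mm across, 70 mm high. Leave alone
- bottle: bystander: a white bottle, 60 mm across, 160 mm high. Leave alone
- blank: bystander: a flat glass disc, 50 mm across, 10 mm thick. Leave alone
There are look-alikes about, which are no part of the job. Leave any orange look-alike of the cover alone.

How it is judged:
By the outcome, as a careful person would: the job done as asked, in the order asked, and still so for the second after the job is handed in, while the arm keeps its last pose, push and grip.
It also fails if it takes over 70 s, if anything falls off the work surface, if the arm or the gripper's body presses on something with over 40 N, if the wrist force passes 120 N, or if a joint passes its speed limit or range.

## Working session

There is one attempt and no reset: what is moved stays moved. The work goes in short steps, Python scripts to look and compute and a shell command to move; the robot and the scene stay as the last step left them, time stands still between calls to the robot, and variables do not carry over. Pictures are saved under pics/ and viewed, and the job is handed in when it is done.

```bash
mkdir -p pics; python3 - <<'E'
from workcell import bot
import cv2,numpy as np
for n in("scene","top"):
    p,d=bot.camera(n); cv2.imwrite(f"pics/{n}0.png",p); np.save(f"{n}0.npy",d); 
    c=bot.get_calibration(n); print(n,c)
print(bot.get_obs(),bot.pinch_z)
E
```

```text
scene {'vfov': 57.947424347674534, 'cx': 282.6478338788717, 'cy': 204.4993455750723, 'dist_coeffs': array([0.02238702, 0.        , 0.        , 0.        , 0.        ]), 'R': array([[ 0.75588459,  0.65469501, -0.00359603],
       [ 0.50239928, -0.58355444, -0.6380119 ],
       [-0.41980169,  0.48045671, -0.77001811]]), 't': array([-0.31146743, -0.18893107,  1.29405344])}
top {'vfov': 46.74700195170821, 'cx': 282.041343862741, 'cy': 210.35274171228232, 'dist_coeffs': array([-0.03595283,  0.        ,  0.        ,  0.        ,  0.        ]), 'R': array([[ 1.32824121e-02, -9.99903572e-01,  4.05259949e-03],
       [-9.72980415e-01, -1.38588713e-02, -2.30471350e-01],
       [ 2.30505291e-01, -8.81884479e-04, -9.73070672e-01]]), 't': array([-0.05114533,  0.47632071,  1.37730878])}
{'clock': 0.1, 'joint_pos': array([1.19002160e+00, 2.41339476e-01, 3.88394218e-03, 1.33521923e+00,
       1.45719578e-05, 1.57080723e+00]), 'joint_vel': array([-0.00153028, -0.00210029,  0.00452708, -0.00124556, -0.00011137,
        0.00039624]), 'tau': array([ 4.04135617e-04, -3.73135757e+01,  2.53011113e+01,  1.08177104e-02,
        6.87929355e-05, -3.60765071e-06]), 'eef_pos': array([0.18558428, 0.46361305, 0.19831067]), 'tool_rot': array([ 8.28145139e-01,  5.60512931e-01, -7.81885625e-04,  5.20417568e-04]), 'ft_force': array([0.51176612, 0.70735722, 0.82765208]), 'ft_torque': array([-0.02133694, -0.00118431, -0.0248101 ]), 'grip_width': 0.0851761364102598} 0.0187
```

View pics/scene0.png

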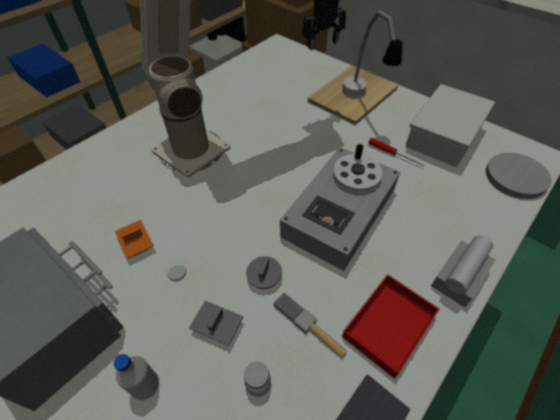

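View pics/top0.png

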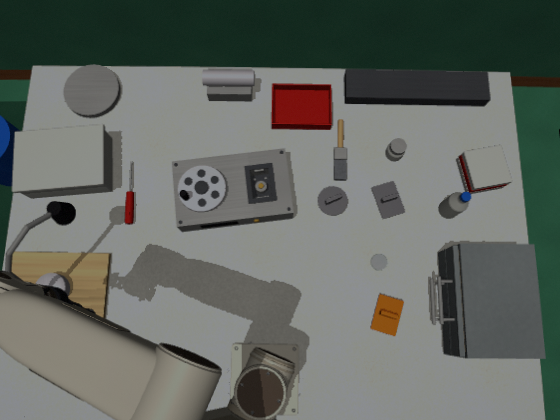

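The top view shows the drive around (232,188) with its handle at about (185,195). The cover candidates are grey rectangular (388,200), grey round (333,201) and orange (387,314). The grey rectangular one fits the description; I'll confirm it in an enlarged crop.

```bash
cat > h.py <<'E'
from workcell import bot
import cv2,numpy as np
def K(c,h=420):
    f=h/2/np.tan(np.radians(c['vfov']/2)); return np.array([[f,0,c['cx']],[0,f,c['cy']],[0,0,1.]])
def ray(n,uv):
    c=bot.get_calibration(n); u=cv2.undistortPoints(np.array(uv,float).reshape(-1,1,2),K(c),c['dist_coeffs']).reshape(-1,2)
    d=np.c_[u,np.ones(len(u))]@c['R']; return -c['R'].T@c['t'],d
def plane(n,uv,z):
    o,d=ray(n,uv); return o+d*((z-o[2])/d[:,2])[:,None]
def proj(n,X):
    c=bot.get_calibration(n); r,_=cv2.Rodrigues(c['R']); return cv2.projectPoints(np.array(X,float).reshape(-1,1,3),r,c['t'],K(c),c['dist_coeffs'])[0].reshape(-1,2)
def rawdepth(n,D):
    v,u=np.mgrid[:420,:560]; o,d=ray(n,np.c_[u.ravel(),v.ravel()]); return (o+d*D.reshape(-1,1)).reshape(420,560,3)
E
python3 - <<'E'
from h import *
p=cv2.imread("pics/top0.png")
a=cv2.resize(p[140:240,165:305],None,fx=5,fy=5,interpolation=cv2.INTER_CUBIC)
b=cv2.resize(p[165:235,310:420],None,fx=7,fy=7,interpolation=cv2.INTER_CUBIC)
cv2.imwrite("pics/a.png",a);cv2.imwrite("pics/b.png",b)
X=rawdepth("top",np.load("top0.npy"))
for (u,v) in [(388,200),(388,215),(388,235),(200,188),(225,180),(185,195),(280,200)]: print((u,v),X[v,u].round(4))
E
```

```text
(388, 200) [ 0.5162 -0.3617  0.0439]
(388, 215) [ 0.4733 -0.3632  0.03  ]
(388, 235) [ 0.4177 -0.3675  0.0007]
(200, 188) [0.5263 0.1913 0.111 ]
(225, 180) [0.5603 0.1243 0.081 ]
(185, 195) [0.4947 0.2252 0.1496]
(280, 200) [ 0.5022 -0.0382  0.0797]
```

View pics/a.png

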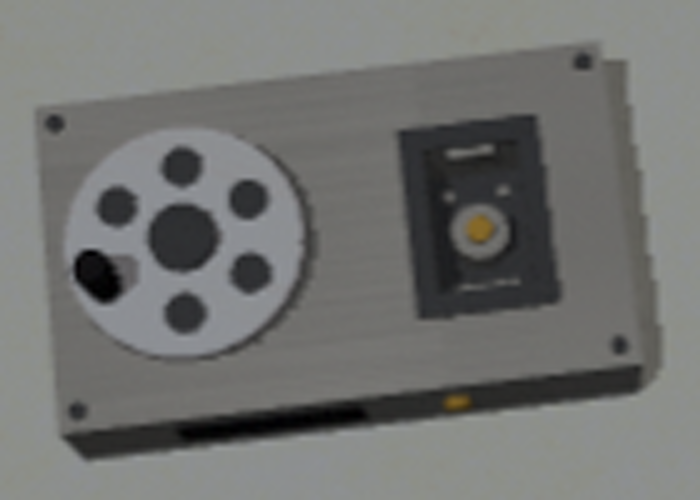

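View pics/b.png

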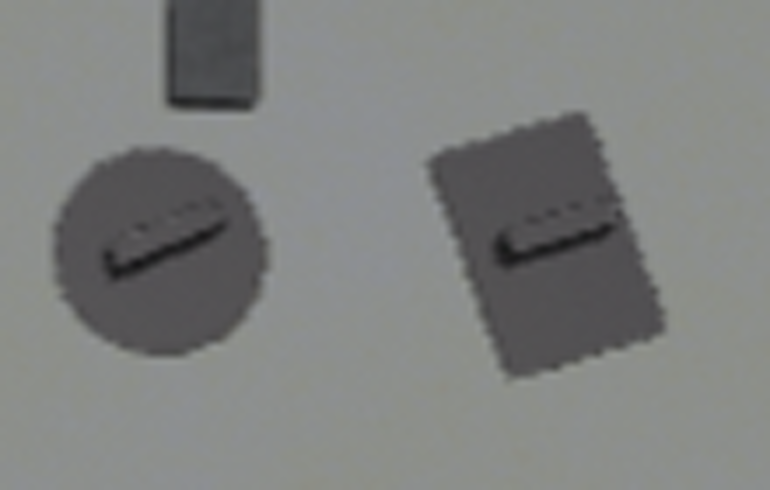

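The crop confirms it: the grey rectangle at (388,200) is the cover with its grip bar, and the grey disc to its left is the round one. In the drive crop, the handle is on the left of the wheel and slightly below centre. Next I'll measure.

```bash
cat > meas.py <<'E'
from h import *
p=cv2.imread("pics/top0.png"); s=cv2.imread("pics/scene0.png")
def A(x): return (np.array(x,float)+.5)/5-.5+[165,140]
C=plane("top",A([(35,107),(598,40),(643,365),(62,433)]),.08)
print("drive corners",C.round(4).tolist(),"sides",np.linalg.norm(np.diff(C,axis=0,append=C[:1]),axis=1).round(4)); dc=C.mean(0)
# long axis +y is from right to left
y=(C[0]-C[1])+(C[3]-C[2]); print("c",dc,"yaw",np.arctan2(-y[0],y[1]))
S=plane("top",A([(398,130),(537,115),(560,302),(418,320)]),.083); print("seat",S.mean(0),np.linalg.norm(np.diff(S,axis=0,append=S[:1]),axis=1).round(4))
g=cv2.cvtColor(p,cv2.COLOR_BGR2GRAY); m=(g<115).astype(np.uint8)
m2=np.zeros_like(m); m2[172:225,366:412]=m[172:225,366:412]
cs,_=cv2.findContours(m2,0,1); c=max(cs,key=cv2.contourArea); q=cv2.boxPoints(cv2.minAreaRect(c)); print(q)
F=plane("top",q,.028); print("cover",F.mean(0),np.linalg.norm(np.diff(F,axis=0,append=F[:1]),axis=1).round(4))
e=np.diff(F,axis=0,append=F[:1]); print(np.degrees(np.arctan2(e[:,1],e[:,0])).round(1))
# handle top
m3=np.zeros_like(m); m3[185:207,177:192]=(g<30)[185:207,177:192]
ys,xs=np.nonzero(m3); print("handle mask mean",xs.mean(),ys.mean(),plane("top",[(xs.mean(),ys.mean())],.128))
# wheel rim ellipse
hs=cv2.cvtColor(p,cv2.COLOR_BGR2GRAY)
w=plane("top",A([(65,245),(303,240),(183,128),(185,357)]),.104); print("wheel",w[:2].mean(0),w[2:].mean(0))
E
python3 meas.py
python3 - <<'E'
from h import *
s=cv2.imread("pics/scene0.png")
cv2.imwrite("pics/c.png",cv2.resize(s[135:270,270:410],None,fx=4,fy=4,interpolation=cv2.INTER_CUBIC))
cv2.imwrite("pics/d.png",cv2.resize(s[290:360,180:260],None,fx=7,fy=7,interpolation=cv2.INTER_CUBIC))
E
```

```text
drive corners [[0.6173, 0.2858, 0.08], [0.6642, -0.0485, 0.08], [0.465, -0.077, 0.08], [0.4201, 0.2571, 0.08]] sides [0.3375 0.2012 0.3371 0.1994]
c [0.54165727 0.10436845 0.08      ] yaw 0.1365342947186438
seat [0.55269509 0.02043566 0.083     ] [0.0827 0.1152 0.0831 0.1166]
[[369.86856 187.13867]
 [393.07297 178.70071]
 [405.13138 211.8613 ]
 [381.92697 220.29926]]
cover [ 0.52236684 -0.36386432  0.028     ] [0.0774 0.1088 0.0761 0.1082]
[ -68.8 -162.7  110.8   17.9]
handle mask mean 184.04761904761904 194.63492063492063 [[0.50147261 0.23239333 0.128     ]]
wheel [0.52809061 0.18854886 0.104     ] [0.52887469 0.18858523 0.104     ]
```

View pics/c.png

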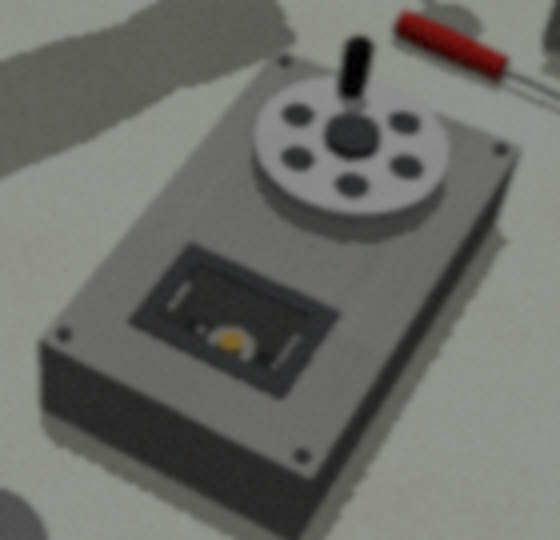

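View pics/d.png

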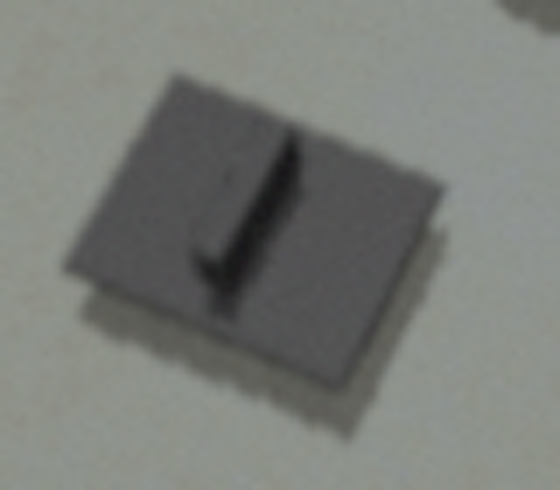

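The second view shows the handle upright at about (357,40)-(351,95) in the crop, the opening frame at (235,320), and the cover with its bar across the long side. I'll use it to cross-check the positions.

```bash
python3 - <<'E'
from h import *
def A(x,f,o): return (np.array(x,float)+.5)/f-.5+o
c=lambda x:A(x,4,[270,135])
C=plane("scene",c([(279,55),(40,343),(310,478),(521,150)]),.08)  # 
print("drive",C[:, :2].round(4).tolist(),C.mean(0),np.linalg.norm(np.diff(C,axis=0,append=C[:1]),axis=1).round(4))
S=plane("scene",c([(190,243),(130,322),(283,399),(341,315)]),.083); print("seat",S.mean(0),np.linalg.norm(np.diff(S,axis=0,append=S[:1]),axis=1).round(4))
W=plane("scene",c([(254,140),(449,145),(350,75),(350,213)]),.104);print("wheel",W)
print("handle top",plane("scene",c([(357,43)]),.151),"mid",plane("scene",c([(354,69)]),.128))
q=A([(175,72),(65,270),(337,388),(445,188)],7,[180,290])
F=plane("scene",q,.028); print("cover",F.mean(0),np.linalg.norm(np.diff(F,axis=0,append=F[:1]),axis=1).round(4))
e=np.diff(F,axis=0,append=F[:1]); print(np.degrees(np.arctan2(e[:,1],e[:,0])).round(1))
y=C[0]-C[1]+C[3]-C[2];print("yaw",np.arctan2(-y[0],y[1]))
# triangulate handle top: top crop centre (97,258)
o1,d1=ray("top",A([(92,259)],5,[165,140]));o2,d2=ray("scene",c([(357,43)]))
M=np.c_[d1[0],-d2[0]];k=np.linalg.lstsq(M,o2-o1,rcond=None)[0];print("tri",o1+k[0]*d1[0],o2+k[1]*d2[0])
# bystander height map: heights between
for n in("top",):
    X=rawdepth(n,np.load(n+"0.npy"))
    # bar top of cover
    m=(np.hypot(X[...,0]-.522,X[...,1]+.364)<.05)&(X[...,2]>.048); print("bar pts",m.sum(),X[m].mean(0))
    m=(np.hypot(X[...,0]-.529,X[...,1]-.188)<.08)&(X[...,2]>.125); print("handle pts",m.sum(),X[m].mean(0))
X=rawdepth("scene",np.load("scene0.npy"))
m=(np.hypot(X[...,0]-.522,X[...,1]+.364)<.05)&(X[...,2]>.048); print("bar pts",m.sum(),X[m].mean(0))
m=(np.hypot(X[...,0]-.529,X[...,1]-.188)<.08)&(X[...,2]>.115); print("handle pts",m.sum(),X[m].mean(0))
E
```

```text
drive [[0.4257, 0.253], [0.4698, -0.0783], [0.6635, -0.0485], [0.6191, 0.2836]] [0.54451831 0.10245779 0.08      ] [0.3343 0.196  0.335  0.1959]
seat [0.5556705 0.0200076 0.083    ] [0.0818 0.1138 0.0815 0.1156]
wheel [[0.47792419 0.14451236 0.104     ]
 [0.58573449 0.23043071 0.104     ]
 [0.49183396 0.24563319 0.104     ]
 [0.56903232 0.13030844 0.104     ]]
handle top [[0.50028607 0.22942488 0.151     ]] mid [[0.50236464 0.2286949  0.128     ]]
cover [ 0.52547769 -0.36539168  0.028     ] [0.0739 0.0998 0.072  0.1039]
[ -70.2   18.3  106.6 -162.7]
yaw 0.13257796037623734
tri [0.50378744 0.23048545 0.15377408] [0.50104401 0.22788691 0.15246951]
bar pts 74 [ 0.52203791 -0.36306913  0.05541811]
handle pts 62 [0.49865143 0.22923055 0.14510718]
bar pts 137 [ 0.52526377 -0.36528964  0.05588666]
handle pts 95 [0.50441308 0.22500652 0.13582244]
```

Both views agree to about 3 mm:

| Quantity | Estimate |
|---|---|
| Drive centre | (.543, .103), yaw 7.7° |
| Wheel axis | (.532, .188) |
| Handle | (.502, .229), 51 mm from the axis, matching the given 52 |
| Opening | (.554, .0196) |
| Cover | (.524, -.365), x-axis at about 18° |

First I'll move above the handle.

```bash
python3 -m inch '[[-0.25,0.95,0,0,0,0,-1],[-0.25,0.95,0,0,0,0,-1],[-0.25,0.95,0,0,0,0,-1],[-0.25,0.95,0,0,0,0,-1],[-0.25,0.95,0,0,0,0,-1],[-0.25,0.95,0,0,0,0,-1],[-0.25,0.95,0,0,0,0,-1],[-0.25,0.95,0,0,0,0,-1]]'; python3 -m inch '[[-0.25,0.95,0,0,0,0,-1],[-0.25,0.95,0,0,0,0,-1],[-0.25,0.95,0,0,0,0,-1],[-0.25,0.95,0,0,0,0,-1],[-0.25,0.95,0,0,0,0,-1],[-0.25,0.95,0,0,0,0,-1],[-0.25,0.95,0,0,0,0,-1],[-0.25,0.95,0,0,0,0,-1]]'; python3 -m inch '[[0,0,0,0,0,0.042,-1],[0,0,0,0,0,0.042,-1],[0,0,0,0,0,0.042,-1],[0,0,0,0,0,0.042,-1],[0,0,0,0,0,0.042,-1],[0,0,0,0,0,0.042,-1],[0,0,0,0,0,0.042,-1],[0,0,0,0,0,0.042,-1]]'
```

```text
clock: 0.9
eef_pos: [0.3441, 0.3462, 0.1987]
tool_rot: [0.828, 0.561, -0.001, 0.0]
ft_force: [-0.9, -0.5, -0.5]
grip_width: 0.0855
clock: 1.7
eef_pos: [0.5019, 0.2293, 0.1985]
tool_rot: [0.828, 0.56, -0.001, -0.0]
ft_force: [-0.5, -0.1, 0.2]
grip_width: 0.0852
clock: 2.5
eef_pos: [0.5011, 0.2299, 0.1985]
tool_rot: [0.998, 0.064, -0.001, 0.0]
ft_force: [-0.5, 1.2, 0.2]
grip_width: 0.0855
```

```bash
python3 -m inch '[[0,0,0.43,0,0,0,-1],[0,0,0.43,0,0,0,-1],[0,0,0.43,0,0,0,-1],[0,0,0.43,0,0,0,-1],[0,0,0.43,0,0,0,-1],[0,0,0.43,0,0,0,-1],[0,0,0.43,0,0,0,-1],[0,0,0.43,0,0,0,-1]]';python3 - <<'E'
from h import *
for n in("scene","top"):
    p,d=bot.camera(n)
    cv2.imwrite(f"pics/{n}1.png",cv2.resize(p[130:240,160:310] if n=="top" else p[100:250,270:420],None,fx=4,fy=4,interpolation=cv2.INTER_CUBIC))
E
```

```text
clock: 3.3
eef_pos: [0.5014, 0.2301, 0.1122]
tool_rot: [0.998, 0.067, -0.0, 0.0]
ft_force: [0.6, -0.3, -0.0]
grip_width: 0.0851
```

View pics/scene1.png

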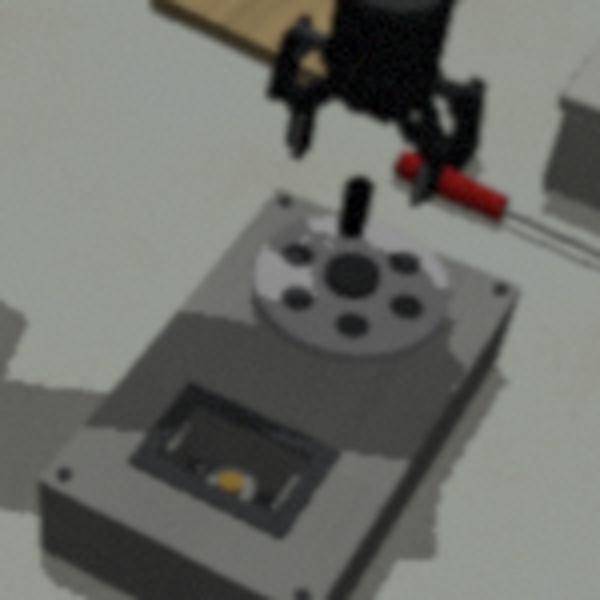

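```bash
python3 - <<'E'
from h import *
o=bot.get_obs();print(o['eef_pos'],o['ft_force'])
P=o['eef_pos'];a=np.array([.991,.133,0])
for z in(0,.013,.05): print(z,((proj("scene",[P+[0,0,z],P+[0,0,z]+a*.046,P+[0,0,z]-a*.046])-[270,100])*4).round().tolist())
E
```

```text
[0.50021008 0.22955379 0.1110832 ] [ 0.27327119 -0.02057697  0.10240137]
0 [[347.0, 223.0], [405.0, 247.0], [291.0, 200.0]]
0.013 [[350.0, 210.0], [408.0, 234.0], [293.0, 186.0]]
0.05 [[358.0, 170.0], [418.0, 194.0], [299.0, 147.0]]
```

View pics/top1.png

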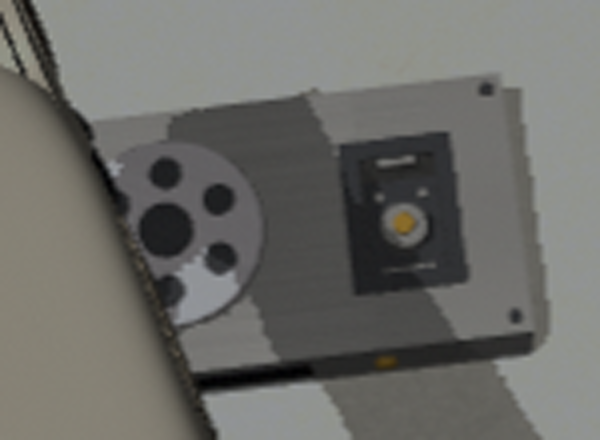

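The scene view puts the fingertips near (300,150)/(420,195), about 37 mm higher than the state says. I'll retake it to see whether that picture was stale.

```bash
python3 - <<'E'
from h import *
p,d=bot.camera("scene");print(bot.get_obs()['eef_pos'],bot.get_obs()['clock'])
cv2.imwrite("pics/scene2.png",cv2.resize(p[100:220,290:420],None,fx=6,fy=6,interpolation=cv2.INTER_CUBIC)[:600])
X=rawdepth("scene",d)
m=(np.hypot(X[...,0]-.5,X[...,1]-.23)<.08)&(X[...,2]>.108)&(X[...,2]<.18)
g=p.sum(2); 
import collections
R=np.array([[.991,.133],[-.133,.991]])
ys,xs=np.nonzero(m)
L=(X[m][:,:2]-[.5002,.2296])@R.T
for lo,hi in[(-.07,-.025),(-.02,.02),(.025,.07)]:
    k=(L[:,0]>lo)&(L[:,0]<hi); print(lo,k.sum(),X[m][k][:,2].min() if k.any() else None, L[k].mean(0), np.percentile(X[m][k][:,2],[0,5,50]))
E
```

```text
[0.50078852 0.22981172 0.11209831] 3.45
-0.07 41 0.15743448393567838 [-0.04765936 -0.00480154] [0.15743448 0.15818328 0.16934703]
-0.02 143 0.10812050182078725 [ 0.00562243 -0.01474553] [0.1081205  0.10981685 0.12500433]
0.025 95 0.10834032486627843 [ 0.03852798 -0.03239616] [0.10834032 0.11021302 0.11391941]
```

View pics/scene2.png

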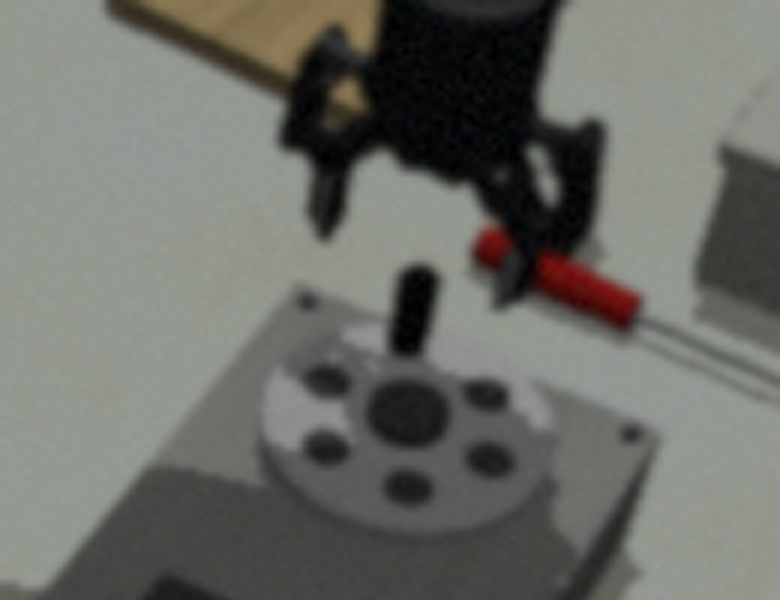

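```bash
python3 -m inch '[[0,0,0,0,0,0,0.1],[0,0,0,0,0,0,0.1],[0,0,0,0,0,0,0.1],[0,0,0,0,0,0,0.1],[0,0,0,0,0,0,0.1],[0,0,0,0,0,0,0.1],[0,0,0,0,0,0,0.1],[0,0,0,0,0,0,0.1]]';python3 - <<'E'
from h import *
p,d=bot.camera("scene")
cv2.imwrite("pics/scene3.png",cv2.resize(p[100:200,290:420],None,fx=6,fy=6,interpolation=cv2.INTER_CUBIC))
X=rawdepth("scene",d)
R=np.array([[.991,.133],[-.133,.991]])
L=(X[...,:2]-[.5002,.2296])@R.T
m=(abs(L[...,0])<.06)&(abs(L[...,1])<.03)&(X[...,2]>.11)&(X[...,2]<.3)
for lo in np.arange(.11,.26,.01):
    k=m&(X[...,2]>=lo)&(X[...,2]<lo+.01); 
    if k.any(): print(round(lo,3),k.sum(),np.percentile(L[k][:,0],[0,25,50,75,100]).round(3))
E
```

```text
clock: 4.25
eef_pos: [0.5015, 0.2301, 0.1131]
tool_rot: [0.998, 0.067, 0.0, -0.0]
ft_force: [-0.7, 0.1, -0.2]
grip_width: 0.0383
0.11 27 [-0.007  0.001  0.007  0.013  0.032]
0.12 17 [-0.007 -0.002  0.004  0.007  0.01 ]
0.13 20 [-0.009  0.001  0.005  0.009  0.011]
0.14 38 [-0.023 -0.004  0.001  0.007  0.024]
0.15 41 [-0.033 -0.021 -0.004  0.02   0.032]
0.16 39 [-0.034 -0.022  0.02   0.027  0.033]
0.17 36 [-0.033 -0.021 -0.019  0.026  0.032]
0.18 33 [-0.044 -0.024 -0.021  0.024  0.036]
0.19 84 [-0.051 -0.033  0.023  0.032  0.051]
0.2 84 [-0.055 -0.043 -0.022  0.031  0.054]
0.21 93 [-0.056 -0.045  0.009  0.027  0.058]
0.22 87 [-0.059 -0.025 -0.003  0.021  0.059]
0.23 106 [-0.059 -0.025 -0.     0.026  0.06 ]
0.24 160 [-0.059 -0.032  0.003  0.036  0.06 ]
0.25 102 [-0.05  -0.017  0.014  0.034  0.051]
0.26 28 [-0.038  0.026  0.032  0.037  0.04 ]
```

View pics/scene3.png

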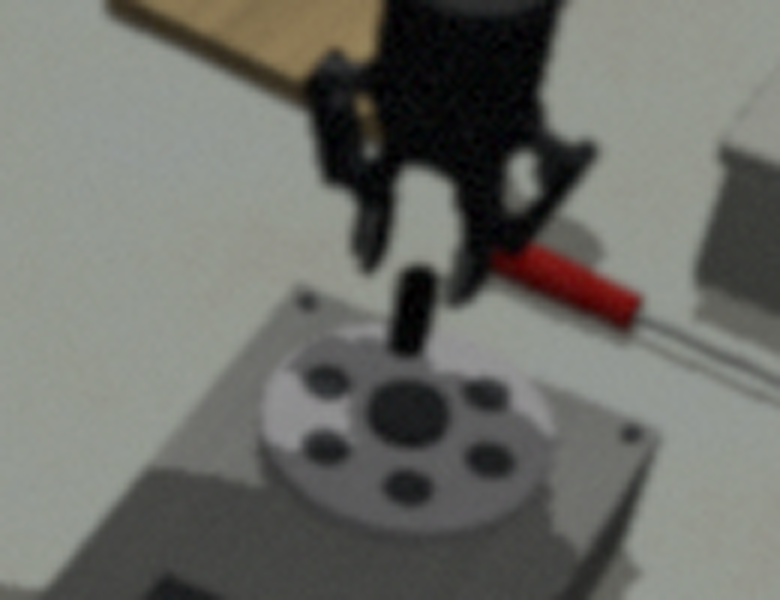

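The fingertips really are about 28 mm above what the reported TCP implies, by both the ray and the depth reading. They stand at (370,270)/(460,300) in the crop, level with the knob's top. Sideways they're centred. I'll go down in small steps and trust vision and force.

```bash
python3 -m inch '[[0,0,0,0,0,0,-0.3],[0,0,0,0,0,0,-0.3],[0,0,0.2,0,0,0,-0.3],[0,0,0.2,0,0,0,-0.3],[0,0,0.2,0,0,0,-0.3],[0,0,0.2,0,0,0,-0.3],[0,0,0,0,0,0,-0.3],[0,0,0,0,0,0,-0.3]]';python3 - <<'E'
from h import *
p,d=bot.camera("scene")
cv2.imwrite("pics/scene4.png",cv2.resize(p[100:200,290:420],None,fx=6,fy=6,interpolation=cv2.INTER_CUBIC))
X=rawdepth("scene",d)
R=np.array([[.991,.133],[-.133,.991]])
L=(X[...,:2]-[.5002,.2296])@R.T
m=(abs(L[...,0])<.06)&(abs(L[...,1])<.03)&(X[...,2]>.11)&(X[...,2]<.3)
for lo in np.arange(.11,.2,.01):
    k=m&(X[...,2]>=lo)&(X[...,2]<lo+.01); 
    if k.any(): print(round(lo,3),k.sum(),np.percentile(L[k][:,0],[0,25,50,75,100]).round(3))
    for s in(-1,1):
        j=k&(s*L[...,0]>.02)
        if j.any():print("   y",s,L[j].mean(0).round(4))
E
```

```text
clock: 5.1
eef_pos: [0.5013, 0.23, 0.0928]
tool_rot: [0.998, 0.067, -0.0, 0.0]
ft_force: [0.5, 0.8, 0.1]
grip_width: 0.0555
0.11 24 [-0.008  0.003  0.008  0.015  0.034]
   y 1 [ 0.0289 -0.0276]
0.12 21 [-0.007 -0.001  0.005  0.008  0.011]
0.13 45 [-0.038 -0.028  0.001  0.011  0.04 ]
   y -1 [-0.0307 -0.0043]
   y 1 [ 0.0331 -0.0079]
0.14 67 [-0.04  -0.009  0.003  0.027  0.041]
   y -1 [-0.0322 -0.005 ]
   y 1 [ 0.0347 -0.007 ]
0.15 50 [-0.042 -0.029  0.001  0.033  0.041]
   y -1 [-0.0329 -0.0061]
   y 1 [ 0.0355 -0.0068]
0.16 29 [-0.038 -0.03  -0.029  0.031  0.041]
   y -1 [-0.0309 -0.0036]
   y 1 [ 0.0341 -0.0093]
0.17 59 [-0.058 -0.037  0.032  0.04   0.058]
   y -1 [-0.0419 -0.0106]
   y 1 [ 0.0396 -0.0067]
0.18 93 [-0.059 -0.049 -0.026  0.039  0.059]
   y -1 [-0.0459 -0.0051]
   y 1 [ 0.0418 -0.005 ]
0.19 92 [-0.059 -0.026  0.025  0.031  0.06 ]
   y -1 [-0.0421 -0.0098]
   y 1 [ 0.0346 -0.0054]
```

View pics/scene4.png

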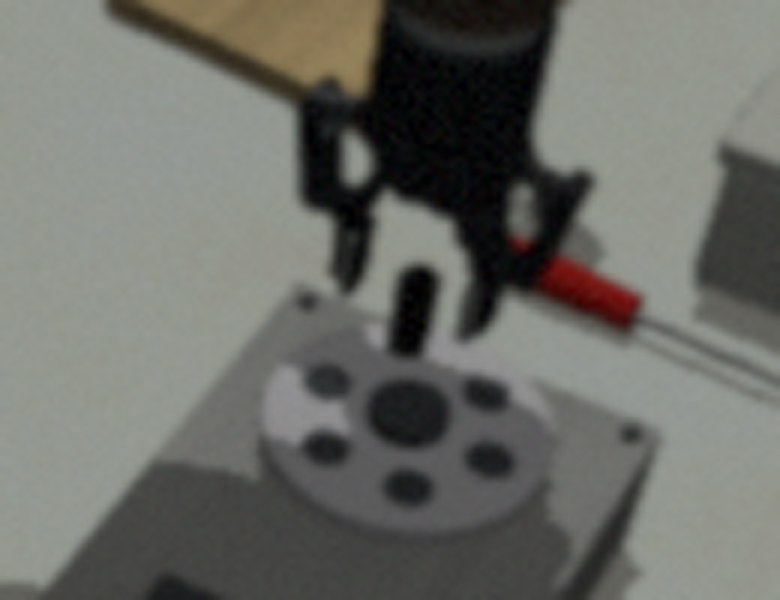

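The tips are now about halfway down the knob (345,285)/(475,330), on either side of it. I'll go 10 mm lower and close.

```bash
python3 -m inch '[[0,0,0.2,0,0,0,-0.3],[0,0,0.2,0,0,0,-0.3],[0,0,0,0,0,0,0.2],[0,0,0,0,0,0,1],[0,0,0,0,0,0,1],[0,0,0,0,0,0,1],[0,0,0,0,0,0,1],[0,0,0,0,0,0,1]]';python3 - <<'E'
from h import *
p,d=bot.camera("scene")
cv2.imwrite("pics/scene5.png",cv2.resize(p[100:200,290:420],None,fx=6,fy=6,interpolation=cv2.INTER_CUBIC))
o=bot.get_obs();print(o['eef_pos'],o['ft_force'],o['ft_torque'])
E
```

```text
clock: 5.95
eef_pos: [0.5017, 0.23, 0.0833]
tool_rot: [0.998, 0.067, 0.0, 0.0]
ft_force: [1.1, -0.5, -0.7]
grip_width: 0.02
[0.50177346 0.23002956 0.0832759 ] [ 1.87774844 -0.55474528 -0.15390741] [-0.15885991 -0.29802943  0.0417662 ]
```

View pics/scene5.png

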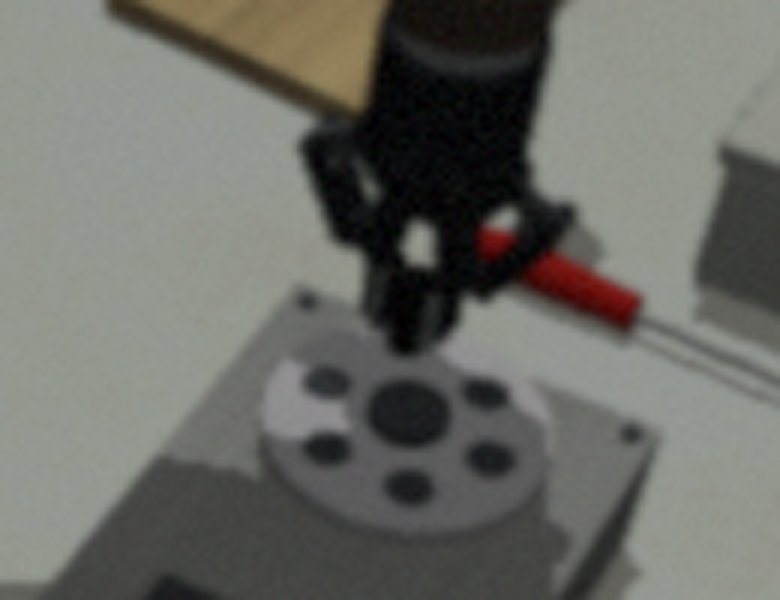

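The knob is gripped (opening 20 mm, forces small). I'll work out the arc increments in tool axes.

```bash
python3 - <<'E'
import numpy as np
t=np.radians(-117.7+12*np.arange(0,41)); P=52*np.c_[np.cos(t),np.sin(t)]; d=np.diff(P,axis=0)/25
for i in range(0,40,8): print([[round(a,2),round(b,2)] for a,b in d[i:i+8]])
E
```

```text
[[np.float64(0.4), np.float64(-0.16)], [np.float64(0.43), np.float64(-0.07)], [np.float64(0.43), np.float64(0.02)], [np.float64(0.42), np.float64(0.11)], [np.float64(0.39), np.float64(0.19)], [np.float64(0.34), np.float64(0.27)], [np.float64(0.28), np.float64(0.33)], [np.float64(0.2), np.float64(0.39)]]
[[np.float64(0.12), np.float64(0.42)], [np.float64(0.03), np.float64(0.43)], [np.float64(-0.06), np.float64(0.43)], [np.float64(-0.15), np.float64(0.41)], [np.float64(-0.23), np.float64(0.37)], [np.float64(-0.3), np.float64(0.31)], [np.float64(-0.36), np.float64(0.24)], [np.float64(-0.4), np.float64(0.16)]]
[[np.float64(-0.43), np.float64(0.07)], [np.float64(-0.43), np.float64(-0.02)], [np.float64(-0.42), np.float64(-0.11)], [np.float64(-0.39), np.float64(-0.19)], [np.float64(-0.34), np.float64(-0.27)], [np.float64(-0.28), np.float64(-0.33)], [np.float64(-0.2), np.float64(-0.39)], [np.float64(-0.12), np.float64(-0.42)]]
[[np.float64(-0.03), np.float64(-0.43)], [np.float64(0.06), np.float64(-0.43)], [np.float64(0.15), np.float64(-0.41)], [np.float64(0.23), np.float64(-0.37)], [np.float64(0.3), np.float64(-0.31)], [np.float64(0.36), np.float64(-0.24)], [np.float64(0.4), np.float64(-0.16)], [np.float64(0.43), np.float64(-0.07)]]
[[np.float64(0.43), np.float64(0.02)], [np.float64(0.42), np.float64(0.11)], [np.float64(0.39), np.float64(0.19)], [np.float64(0.34), np.float64(0.27)], [np.float64(0.28), np.float64(0.33)], [np.float64(0.2), np.float64(0.39)], [np.float64(0.12), np.float64(0.42)], [np.float64(0.03), np.float64(0.43)]]
```

Half of the first arc, to gauge the forces.

```bash
python3 -m inch '[[0.4,-0.16,0,0,0,0,1],[0.43,-0.07,0,0,0,0,1],[0.43,0.02,0,0,0,0,1],[0.42,0.11,0,0,0,0,1],[0,0,0,0,0,0,1],[0,0,0,0,0,0,1],[0,0,0,0,0,0,1],[0,0,0,0,0,0,1]]'; python3 -c "
from workcell import bot
o=bot.get_obs();print(o['eef_pos'],o['ft_force'])"
```

```text
clock: 6.8
eef_pos: [0.5427, 0.2384, 0.0832]
tool_rot: [0.998, 0.067, 0.0, -0.0]
ft_force: [1.8, -0.2, 1.2]
grip_width: 0.0199
[0.54268525 0.23837307 0.08324574] [ 1.81709363 -0.1606031   1.15388547]
```

```bash
python3 -m inch '[[0.39,0.19,0,0,0,0,1],[0.34,0.27,0,0,0,0,1],[0.28,0.33,0,0,0,0,1],[0.2,0.39,0,0,0,0,1],[0.12,0.42,0,0,0,0,1],[0.03,0.43,0,0,0,0,1],[-0.06,0.43,0,0,0,0,1],[0,0,0,0,0,0,1]]'; python3 -c "
from workcell import bot
import cv2
o=bot.get_obs();print(o['eef_pos'],o['ft_force'])
p,d=bot.camera('scene');cv2.imwrite('pics/s6.png',cv2.resize(p[90:220,270:420],None,fx=4,fy=4))"
```

```text
clock: 7.6
eef_pos: [0.5831, 0.1792, 0.0832]
tool_rot: [0.998, 0.066, -0.0, 0.001]
ft_force: [-2.3, -1.1, 3.7]
grip_width: 0.0198
[0.58307975 0.17917239 0.08322496] [-2.31697651 -1.05667291  3.73117589]
```

View pics/s6.png

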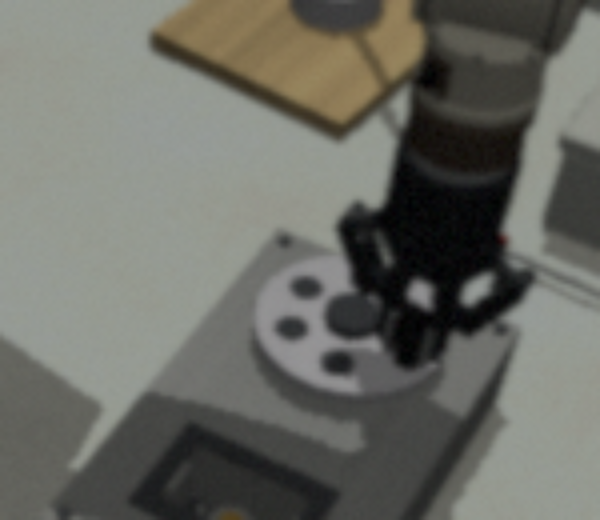

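The wheel follows: the handle is now at about (410,350), on the right of the disc, and forces stay low. Going on.

```bash
python3 -m inch '[[-0.15,0.41,0,0,0,0,1],[-0.23,0.37,0,0,0,0,1],[-0.3,0.31,0,0,0,0,1],[-0.36,0.24,0,0,0,0,1],[-0.4,0.16,0,0,0,0,1],[-0.43,0.07,0,0,0,0,1],[-0.43,-0.02,0,0,0,0,1],[0,0,0,0,0,0,1]]'; python3 -m inch '[[-0.42,-0.11,0,0,0,0,1],[-0.39,-0.19,0,0,0,0,1],[-0.34,-0.27,0,0,0,0,1],[-0.28,-0.33,0,0,0,0,1],[-0.2,-0.39,0,0,0,0,1],[-0.12,-0.42,0,0,0,0,1],[0,0,0,0,0,0,1],[0,0,0,0,0,0,1]]'
```

```text
clock: 8.45
eef_pos: [0.5297, 0.1355, 0.0832]
tool_rot: [0.998, 0.067, -0.0, -0.0]
ft_force: [-0.7, 2.7, 3.2]
grip_width: 0.0197
clock: 9.25
eef_pos: [0.4817, 0.1732, 0.0832]
tool_rot: [0.998, 0.068, -0.0, -0.0]
ft_force: [-0.0, 0.7, 4.3]
grip_width: 0.02
```

```bash
python3 -m inch '[[-0.03,-0.43,0,0,0,0,1],[0.06,-0.43,0,0,0,0,1],[0.15,-0.41,0,0,0,0,1],[0.23,-0.37,0,0,0,0,1],[0.3,-0.31,0,0,0,0,1],[0.36,-0.24,0,0,0,0,1],[0,0,0,0,0,0,1],[0,0,0,0,0,0,1]]'; python3 -m inch '[[0.2,-0.08,0,0,0,0,1],[0.2,-0.08,0,0,0,0,1],[0.2,-0.04,0,0,0,0,1],[0,0,0,0,0,0,1],[0,0,0,0,0,0,1],[0,0,0,0,0,0,1],[0,0,0,0,0,0,1],[0,0,0,0,0,0,1]]';
```

```text
clock: 10.05
eef_pos: [0.5024, 0.2306, 0.0832]
tool_rot: [0.998, 0.067, 0.001, -0.0]
ft_force: [2.3, -1.9, 4.3]
grip_width: 0.0202
clock: 10.85
eef_pos: [0.5156, 0.237, 0.0832]
tool_rot: [0.998, 0.067, -0.0, 0.0]
ft_force: [1.7, -1.7, 5.2]
grip_width: 0.0198
```

```bash
python3 -m inch '[[0.1,-0.02,0,0,0,0,1],[0.1,-0.02,0,0,0,0,1],[0.1,0,0,0,0,0,1],[0,0,0,0,0,0,1],[0,0,0,0,0,0,1],[0,0,0,0,0,0,1],[0,0,0,0,0,0,1],[0,0,0,0,0,0,1]]'; python3 -m inch '[[0.1,0,0,0,0,0,1],[0,0,0,0,0,0,1],[0,0,0,0,0,0,1],[0,0,0,0,0,0,1],[0,0,0,0,0,0,1],[0,0,0,0,0,0,1],[0,0,0,0,0,0,1],[0,0,0,0,0,0,1]]'
```

```text
clock: 11.65
eef_pos: [0.5225, 0.2388, 0.0832]
tool_rot: [0.998, 0.067, -0.0, 0.0]
ft_force: [-0.1, -2.6, 6.4]
grip_width: 0.0197
clock: 12.45
eef_pos: [0.5245, 0.2391, 0.0832]
tool_rot: [0.998, 0.067, -0.001, 0.0]
ft_force: [-1.0, -2.1, 6.3]
grip_width: 0.0197
```

```bash
python3 -m inch '[[0.08,0,0,0,0,0,1],[0,0,0,0,0,0,1],[0,0,0,0,0,0,1],[0,0,0,0,0,0,1],[0.08,0.01,0,0,0,0,1],[0,0,0,0,0,0,1],[0,0,0,0,0,0,1],[0,0,0,0,0,0,1]]'
```

```text
clock: 13.25
eef_pos: [0.5245, 0.239, 0.0831]
tool_rot: [0.998, 0.068, -0.004, 0.0]
ft_force: [-9.6, -2.7, 12.9]
grip_width: 0.0202
```

The wheel has stopped dead at direction 97.9° (expected 97.7°) and the reaction is building, so it's against its stop. I'll release and lift.

```bash
python3 -m inch '[[0,0,0,0,0,0,-0.2],[0,0,0,0,0,0,-0.2],[0,0,0,0,0,0,-0.2],[0,0,0,0,0,0,-0.2],[0,0,-0.4,0,0,0,-0.2],[0,0,-0.8,0,0,0,-0.2],[0,0,-0.8,0,0,0,-0.2],[0,0,-0.8,0,0,0,-0.2]]'; python3 -m inch '[[0,0.8,-0.8,0,0,0,-0.2],[0,1,-0.8,0,0,0,-0.2],[0,1,0,0,0,0,-0.2],[0,1,0,0,0,0,-0.2],[0,1,0,0,0,0,-0.2],[0,1,0,0,0,0,-0.2],[0,1,0,0,0,0,-0.2],[0,1,0,0,0,0,-0.2]]';python3 -m inch '[[0,1,0,0,0,0,-0.2],[0,1,0,0,0,0,-0.2],[0,1,0,0,0,0,-0.2],[0,1,0,0,0,0,-0.2],[0,1,0,0,0,0,-0.2],[0,1,0,0,0,0,-0.2],[0,1,0,0,0,0,-0.2],[0,1,0,0,0,0,-0.2]]'
python3 - <<'E'
from h import *
p,d=bot.camera("scene");cv2.imwrite("pics/s7.png",p)
p,d=bot.camera("top");cv2.imwrite("pics/t7.png",p)
print(bot.get_obs()['ft_force'])
E
```

```text
clock: 14.05
eef_pos: [0.5296, 0.2398, 0.1545]
tool_rot: [0.998, 0.067, 0.0, -0.0]
ft_force: [0.0, 0.2, -0.2]
grip_width: 0.051
clock: 14.85
eef_pos: [0.5558, 0.0455, 0.194]
tool_rot: [0.998, 0.067, 0.0, -0.0]
ft_force: [0.3, -0.2, -0.0]
grip_width: 0.0514
clock: 15.65
eef_pos: [0.5826, -0.1528, 0.1939]
tool_rot: [0.998, 0.067, 0.0, 0.0]
ft_force: [0.2, -1.0, -0.3]
grip_width: 0.0513
[ 0.71176244 -0.15237887  0.00383335]
```

View pics/s7.png

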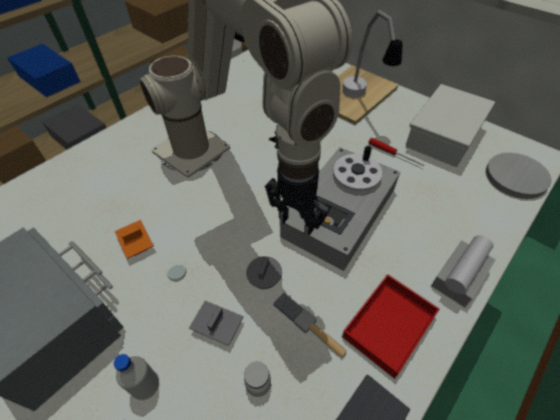

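View pics/t7.png

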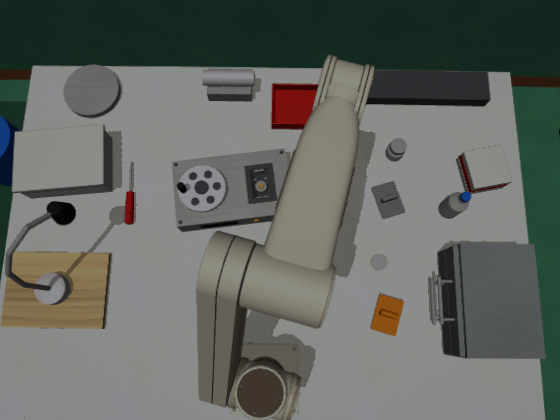

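The handle now stands on the drive's +y side, at (182,187) in the top view, and nothing else has moved. On to the cover.

```bash
python3 -m inch '[[-0.43,1,0,0,0,0,-0.2],[-0.43,1,0,0,0,0,-0.2],[-0.43,1,0,0,0,0,-0.2],[-0.43,1,0,0,0,0,-0.2],[-0.43,1,0,0,0,0,-0.2],[-0.43,1,0,0,0,0,-0.2],[-0.43,1,0,0,0,0,-0.2],[-0.44,1,0,0,0,0,-0.2]]'; python3 -m inch '[[0,0.08,0,0,0,-0.02,-0.2],[0,0,0,0,0,-0.02,-0.2],[0,0,0,0,0,-0.019,-0.2],[0,0,0.5,0,0,0,-0.2],[0,0,0.5,0,0,0,-0.2],[0,0,0.5,0,0,0,-0.2],[0,0,0.5,0,0,0,-0.2],[0,0,0.5,0,0,0,-0.2]]'
python3 - <<'E'
from h import *
p,d=bot.camera("scene");cv2.imwrite("pics/s8.png",cv2.resize(p[240:370,150:290],None,fx=4.5,fy=4.5,interpolation=cv2.INTER_CUBIC))
X=rawdepth("scene",d); P=bot.get_obs()['eef_pos']; a=np.radians(18.3); R=np.array([[np.cos(a),np.sin(a)],[-np.sin(a),np.cos(a)]])
L=(X[...,:2]-P[:2])@R.T
m=(abs(L[...,0])<.045)&(abs(L[...,1])<.04)
for lo in np.arange(.03,.25,.01):
    k=m&(X[...,2]>=lo)&(X[...,2]<lo+.01)
    if k.any(): print(round(lo,3),k.sum(),np.percentile(L[k][:,0],[0,25,50,75,100]).round(3),L[k][:,1].mean().round(3))
E
```

```text
clock: 16.55
eef_pos: [0.5237, -0.3618, 0.1938]
tool_rot: [0.998, 0.067, 0.0, -0.0]
ft_force: [0.8, 0.2, 0.5]
grip_width: 0.0512
clock: 17.35
eef_pos: [0.5238, -0.3631, 0.1293]
tool_rot: [0.987, 0.159, -0.0, -0.0]
ft_force: [-0.0, 0.1, 0.0]
grip_width: 0.0511
0.03 61 [-0.045  0.006  0.006  0.017  0.041] -0.008
0.04 36 [-0.003  0.006  0.006  0.006  0.007] -0.006
0.05 131 [-0.006 -0.002  0.002  0.005  0.007] -0.003
0.16 19 [-0.032 -0.026 -0.026  0.003  0.037] -0.004
0.17 43 [-0.038 -0.026 -0.025  0.029  0.039] -0.005
0.18 49 [-0.039 -0.026 -0.025  0.033  0.04 ] -0.006
0.19 38 [-0.03  -0.026 -0.025  0.029  0.04 ] -0.007
0.2 33 [-0.044 -0.03  -0.027  0.033  0.04 ] -0.01
0.21 71 [-0.045  0.029  0.033  0.037  0.044] -0.005
0.22 31 [-0.026  0.031  0.033  0.033  0.036] -0.008
0.23 74 [-0.03   0.02   0.027  0.03   0.033] -0.01
0.24 23 [0.015 0.021 0.025 0.026 0.028] -0.015
```

View pics/s8.png

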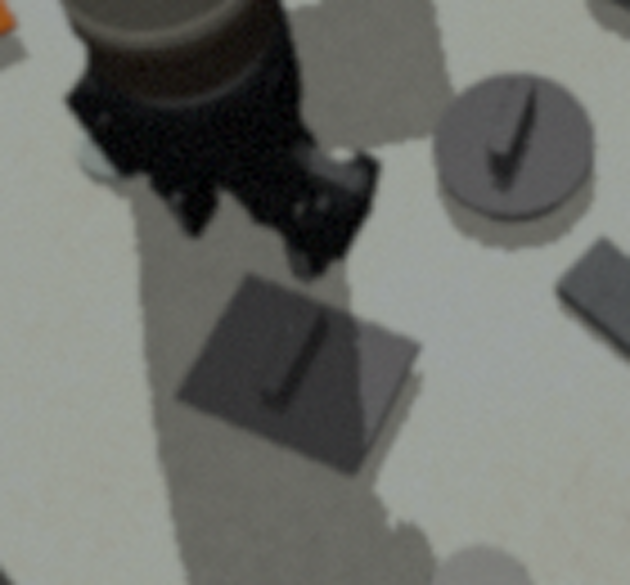

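The round cover is at (513,145) in the crop. The rectangular one is at (300,375), right under the fingers and square to them. The tips read about 37 mm above the reported z at this opening, consistent with before. I'll go down in stages.

```bash
python3 -m inch '[[0,0,0.6,0,0,0,-0.2],[0,0,0.6,0,0,0,-0.2],[0,0,0.6,0,0,0,-0.2],[0,0,0.6,0,0,0,-0.2],[0,0,0.6,0,0,0,-0.2],[0,0,0.6,0,0,0,-0.2],[0,0,0.6,0,0,0,-0.2],[0,0,0,0,0,0,-0.2]]'
python3 - <<'E'
from h import *
p,d=bot.camera("scene");cv2.imwrite("pics/s9.png",cv2.resize(p[270:370,150:290],None,fx=5.5,fy=5.5,interpolation=cv2.INTER_CUBIC))
X=rawdepth("scene",d); P=bot.get_obs()['eef_pos']; a=np.radians(18.3); R=np.array([[np.cos(a),np.sin(a)],[-np.sin(a),np.cos(a)]])
L=(X[...,:2]-P[:2])@R.T
m=(abs(L[...,0])<.045)&(abs(L[...,1])<.04)
for lo in np.arange(.032,.13,.005):
    k=m&(X[...,2]>=lo)&(X[...,2]<lo+.005)
    if k.any(): print(round(lo,3),k.sum(),np.percentile(L[k][:,0],[0,25,50,75,100]).round(3),L[k][:,1].mean().round(3))
E
```

```text
clock: 18.2
eef_pos: [0.5221, -0.3622, 0.0229]
tool_rot: [0.987, 0.159, -0.002, -0.002]
ft_force: [-1.3, 0.7, 0.5]
grip_width: 0.0513
0.032 11 [-0.002  0.005  0.006  0.006  0.008] -0.015
0.037 14 [-0.004  0.006  0.006  0.006  0.007] -0.012
0.042 13 [-0.003  0.004  0.006  0.006  0.007] -0.016
0.047 16 [-0.     0.005  0.006  0.006  0.007] -0.01
0.052 54 [-0.028 -0.002  0.001  0.005  0.007] -0.011
0.057 38 [-0.027 -0.003 -0.     0.003  0.031] -0.009
0.062 10 [-0.032 -0.027 -0.027 -0.025  0.031] -0.004
0.067 17 [-0.031 -0.027 -0.026  0.031  0.038] -0.004
0.072 15 [-0.038 -0.027 -0.027  0.029  0.038] -0.005
0.077 14 [-0.032 -0.027  0.001  0.031  0.037] -0.006
0.082 9 [-0.029 -0.027  0.026  0.028  0.038] -0.007
0.087 10 [-0.032 -0.028  0.     0.034  0.037] -0.007
0.092 7 [-0.03  -0.029 -0.027 -0.001  0.038] -0.007
0.097 5 [-0.034 -0.033  0.032  0.036  0.04 ] -0.01
0.102 23 [-0.039 -0.001  0.03   0.035  0.041] -0.006
0.107 34 [-0.039  0.032  0.035  0.037  0.045] -0.002
0.112 10 [0.029 0.03  0.033 0.034 0.043] -0.003
0.117 9 [-0.022  0.031  0.032  0.032  0.034] -0.007
0.122 33 [-0.027  0.024  0.029  0.03   0.032] -0.007
0.127 15 [0.017 0.026 0.027 0.029 0.029] -0.01
```

View pics/s9.png

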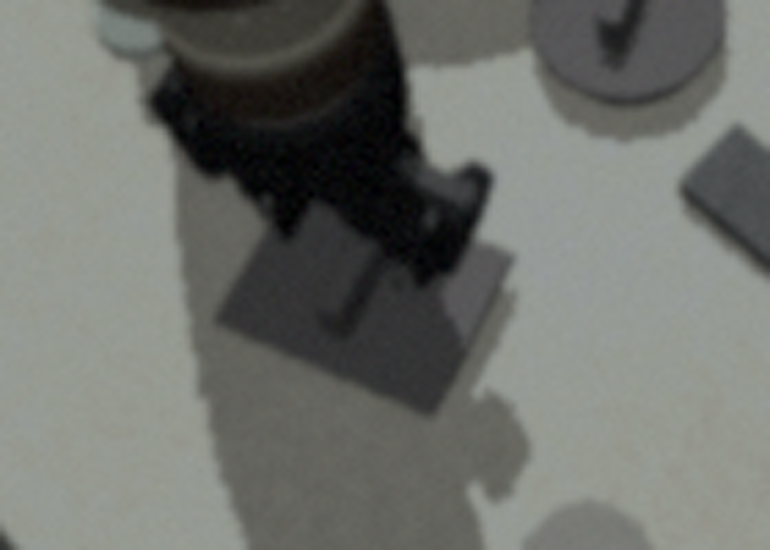

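```bash
python3 -m inch '[[0,0.12,0.2,0,0,0,-0.2],[0,0,0.2,0,0,0,-0.2],[0,0,0.2,0,0,0,-0.2],[0,0,0.14,0,0,0,-0.2],[0,0,0,0,0,0,-0.2],[0,0,0,0,0,0,-0.2],[0,0,0,0,0,0,-0.2],[0,0,0,0,0,0,-0.2]]'
python3 - <<'E'
from h import *
p,d=bot.camera("scene");cv2.imwrite("pics/s10.png",cv2.resize(p[270:370,150:290],None,fx=5.5,fy=5.5,interpolation=cv2.INTER_CUBIC))
X=rawdepth("scene",d); o=bot.get_obs();P=o['eef_pos']; print(P,o['ft_force']);a=np.radians(18.3); R=np.array([[np.cos(a),np.sin(a)],[-np.sin(a),np.cos(a)]])
L=(X[...,:2]-P[:2])@R.T
m=(abs(L[...,0])<.045)&(abs(L[...,1])<.04)
for lo in np.arange(.032,.07,.005):
    k=m&(X[...,2]>=lo)&(X[...,2]<lo+.005)
    if k.any(): print(round(lo,3),k.sum(),np.percentile(L[k][:,0],[0,25,50,75,100]).round(3),L[k][:,1].mean().round(3))
E
```

```text
clock: 19.05
eef_pos: [0.5251, -0.3665, 0.0074]
tool_rot: [0.987, 0.159, 0.0, 0.0]
ft_force: [-0.2, 0.6, 0.6]
grip_width: 0.0515
[ 0.52503028 -0.36640493  0.00736307] [-0.01103474 -0.34395755  0.86945646]
0.032 16 [-0.003  0.004  0.005  0.006  0.006] -0.011
0.037 13 [-0.005  0.003  0.005  0.005  0.006] -0.013
0.042 12 [-0.027 -0.026  0.004  0.005  0.005] -0.009
0.047 27 [-0.04  -0.026  0.002  0.006  0.036] -0.006
0.052 45 [-0.03  -0.003  0.001  0.005  0.034] -0.011
0.057 47 [-0.039 -0.005 -0.001  0.004  0.039] -0.009
0.062 8 [-0.031 -0.027  0.003  0.033  0.037] -0.006
0.067 12 [-0.032 -0.026  0.     0.031  0.038] -0.008
```

View pics/s10.png

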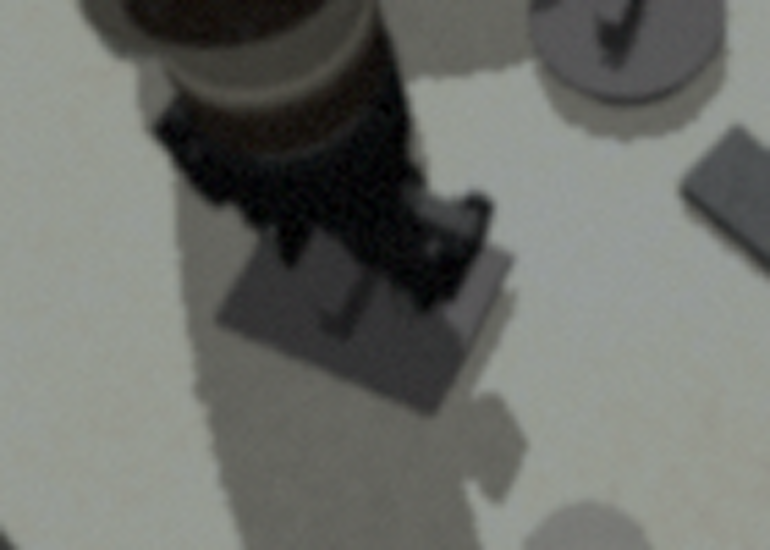

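The fingertips are at about 43 mm beside the bar, (290,260)/(430,305). I'll go 7 mm lower and grip.

```bash
python3 -m inch '[[0,-0.05,0.14,0,0,0,-0.2],[0,0,0.14,0,0,0,-0.2],[0,0,0,0,0,0,0.2],[0,0,0,0,0,0,1],[0,0,0,0,0,0,1],[0,0,0,0,0,0,1],[0,0,0,0,0,0,1],[0,0,0,0,0,0,1]]'; python3 -c "
from workcell import bot
o=bot.get_obs();print(o['eef_pos'],o['ft_force'])"
```

```text
clock: 19.9
eef_pos: [0.5247, -0.3652, 0.0002]
tool_rot: [0.987, 0.159, 0.0, 0.0]
ft_force: [0.2, -0.5, -1.1]
grip_width: 0.0113
[ 5.24683166e-01 -3.65158902e-01  1.93631918e-04] [ 0.24888823 -0.47561075 -1.10005837]
```

It's gripped at 11.3 mm on the 12 mm bar with no side force. Cover bottom at 0 corresponds to a reported z of .0002, so home should read about .061. Lifting.

```bash
python3 -m inch '[[0,0,-0.3,0,0,0,1],[0,0,-0.6,0,0,0,1],[0,0,-0.6,0,0,0,1],[0,0,-0.7,0,0,0,1],[0,0,-0.7,0,0,0,1],[0,0,-0.7,0,0,0,1],[0,0,-0.7,0,0,0,1],[0,0,-0.5,0,0,0,1]]'; python3 - <<'E'
from h import *
p,d=bot.camera("scene");cv2.imwrite("pics/s11.png",cv2.resize(p[220:370,150:300],None,fx=4,fy=4,interpolation=cv2.INTER_CUBIC))
p,d=bot.camera("top");cv2.imwrite("pics/t11.png",cv2.resize(p[140:260,320:440],None,fx=5,fy=5,interpolation=cv2.INTER_CUBIC))
o=bot.get_obs();print(o['eef_pos'],o['ft_force'],o['grip_width'])
E
```

```text
clock: 20.7
eef_pos: [0.5246, -0.3653, 0.1216]
tool_rot: [0.987, 0.159, 0.0, 0.0]
ft_force: [0.2, -0.2, -2.4]
grip_width: 0.0109
[ 0.52563126 -0.36598722  0.12254934] [ 2.02352077 -0.11833353 -2.33639995] 0.010691107164338744
```

View pics/s11.png

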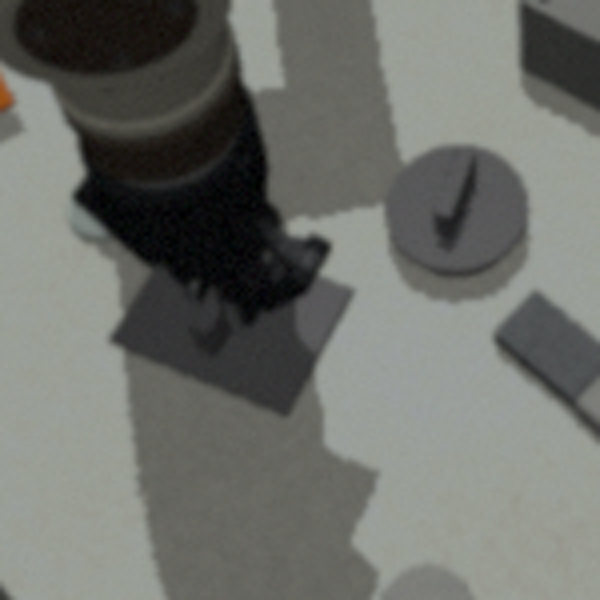

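View pics/t11.png

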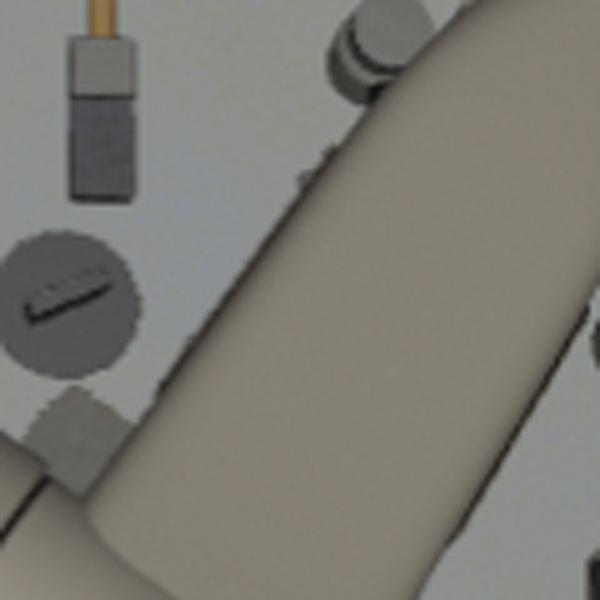

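The cover hangs square in the grip (weight 2.3 N felt). Its flange corners are at (110,340), (290,415) and (355,290) in the crop. I'll measure its offset from the tool along the bar.

```bash
python3 - <<'E'
from h import *
q=(np.array([(110,341),(291,416),(356,290)],float)+.5)/4-.5+[150,220]
F=plane("scene",q,.150); print(F, np.linalg.norm(F[0]-F[1]),np.linalg.norm(F[1]-F[2]))
c=(F[0]+F[2])/2; e=F[1]-F[0]; print("c",c,"xang",np.degrees(np.arctan2(e[1],e[0])))
e=F[2]-F[1];print(np.degrees(np.arctan2(e[1],e[0]))-90)
P=np.array([.5250,-.3656]); a=np.radians(18.3); d=c[:2]-P
print("off toolx",d@[np.cos(a),np.sin(a)],"tool y",d@[np.sin(a),-np.cos(a)])
X=rawdepth("scene",bot.camera("scene")[1])
print(X[int(q[:,1].mean()),int(q[:,0].mean())])
E
```

```text
[[ 0.4893755  -0.41598638  0.15      ]
 [ 0.58778953 -0.38307927  0.15      ]
 [ 0.56408512 -0.31465823  0.15      ]] 0.10376993776645706 0.07241089619865351
c [ 0.52673031 -0.3653223   0.15      ] xang 18.48860533345581
19.108596656758337
off toolx 0.0017299946860982042 tool y 0.0002796522955694241
[ 0.54329338 -0.3707362   0.14640976]
```

```bash
python3 -m inch '[[0.2,-0.5,0,0,0,0,1],[0.37,-0.89,0,0,0,0,1],[0.37,-0.89,0,0,0,0,1],[0.37,-0.89,0,0,0,0,1],[0.37,-0.89,0,0,0,0,1],[0.37,-0.89,0,0,0,0,1],[0.37,-0.89,0,0,0,0,1],[0.37,-0.89,0,0,0,0,1]]'; python3 -m inch '[[0.37,-0.89,0,0,0,0,1],[0.37,-0.89,0,0,0,0,1],[0.37,-0.89,0,0,0,0,1],[0.37,-0.89,0,0,0,0,1],[0.37,-0.89,0,0,0,0,1],[0.37,-0.89,0,0,0,0,1],[0.37,-0.89,0,0,0,0,1],[0.37,-0.89,0,0,0,0,1]]';python3 -m inch '[[0.2,-0.4,0,0,0,0,1],[0,0,0,0,0,0.02,1],[0,0,0,0,0,0.02,1],[0,0,0,0,0,0.019,1],[0,0,0,0,0,0,1],[0,0,0,0,0,0,1],[0,0,0,0,0,0,1],[0,0,0,0,0,0,1]]'; python3 - <<'E'
from h import *
p,d=bot.camera("scene");cv2.imwrite("pics/s12.png",cv2.resize(p[130:270,240:400],None,fx=5,fy=5,interpolation=cv2.INTER_CUBIC)[:600])
o=bot.get_obs();print(o['eef_pos'],o['ft_force'],o['grip_width'],o['tool_rot'])
p,d=bot.camera("top");cv2.imwrite("pics/t12.png",cv2.resize(p[130:250,160:300],None,fx=5,fy=5,interpolation=cv2.INTER_CUBIC))
E
```

```text
clock: 21.65
eef_pos: [0.5365, -0.1811, 0.1186]
tool_rot: [0.987, 0.159, -0.001, -0.001]
ft_force: [-0.0, -0.2, -2.0]
grip_width: 0.0107
clock: 22.45
eef_pos: [0.5505, 0.0106, 0.1187]
tool_rot: [0.987, 0.16, -0.001, -0.0]
ft_force: [0.6, -0.1, -2.2]
grip_width: 0.0107
clock: 23.25
eef_pos: [0.5536, 0.0197, 0.12]
tool_rot: [0.998, 0.067, -0.0, 0.0]
ft_force: [-0.6, 0.1, -3.0]
grip_width: 0.0106
[0.55362188 0.01971267 0.1200238 ] [-0.08222011  0.02607159 -2.11775522] 0.011006313762426223 [ 9.97735281e-01  6.72629177e-02 -9.05886842e-05  1.15369020e-05]
```

View pics/s12.png

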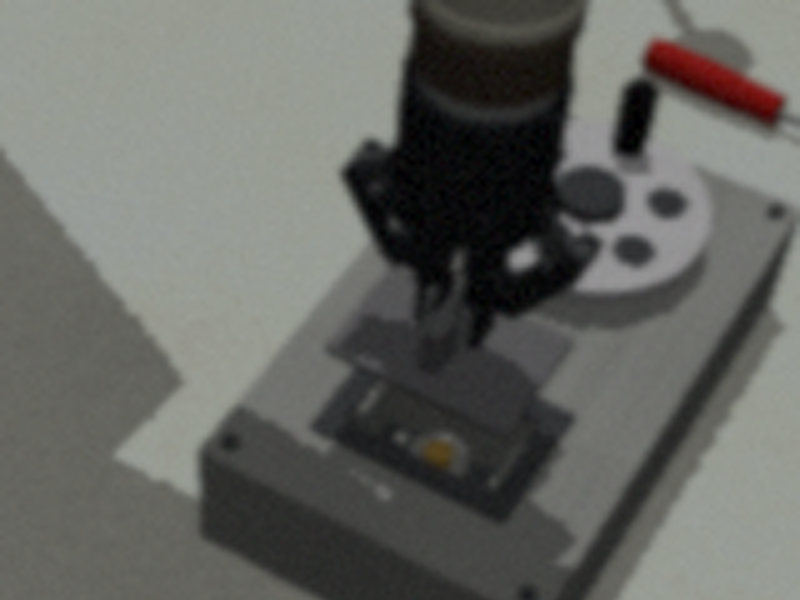

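View pics/t12.png

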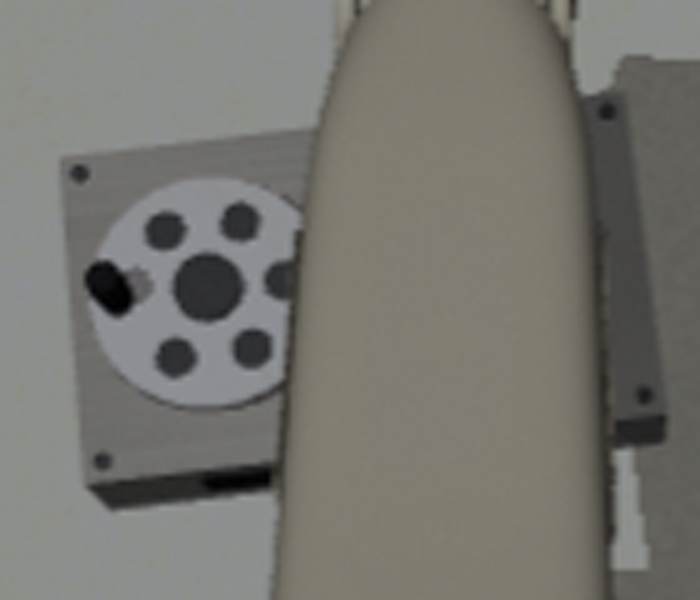

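The cover is directly above the opening; the frame corners at (313,428), (503,522) and (575,415) line up with the flange. The handle is still at its stop. I'll lower it to just inside the frame and re-check.

```bash
python3 -m inch '[[0,0,0.3,0,0,0,1],[0,0,0.3,0,0,0,1],[0,0,0.3,0,0,0,1],[0,0,0.3,0,0,0,1],[0,0,0.3,0,0,0,1],[0,0,0.12,0,0,0,1],[0,0,0,0,0,0,1],[0,0,0,0,0,0,1]]'; python3 - <<'E'
from h import *
p,d=bot.camera("scene");cv2.imwrite("pics/s13.png",cv2.resize(p[185:245,290:370],None,fx=9,fy=9,interpolation=cv2.INTER_CUBIC))
o=bot.get_obs();print(o['eef_pos'],o['ft_force'],o['grip_width'])
z=o['eef_pos'][2]
a=.1346;ex=np.array([np.cos(a),np.sin(a)]);ey=np.array([-np.sin(a),np.cos(a)])
c=np.array([.5557,.0200]) # frame centre as the scene camera sees it
for nm,zz,hx,hy in(("flange top",z+.028,.052,.037),("frame",.083,.058,.042)):
    print(nm,((proj("scene",[np.r_[c+sx*hx*ex+sy*hy*ey,zz] for sx,sy in((-1,-1),(1,-1),(1,1),(-1,1))])-[290,185]+.5)*9-.5).round().tolist())
E
```

```text
clock: 24.15
eef_pos: [0.5539, 0.0198, 0.0797]
tool_rot: [0.998, 0.067, 0.0, 0.0]
ft_force: [0.2, -0.4, -2.7]
grip_width: 0.011
[0.55405376 0.01983593 0.07992461] [-0.02059776  0.20933959 -1.75042689] 0.010637426336068075
flange top [[137.0, 220.0], [458.0, 379.0], [577.0, 206.0], [264.0, 60.0]]
frame [[107.0, 276.0], [459.0, 453.0], [591.0, 257.0], [250.0, 95.0]]
```

View pics/s13.png

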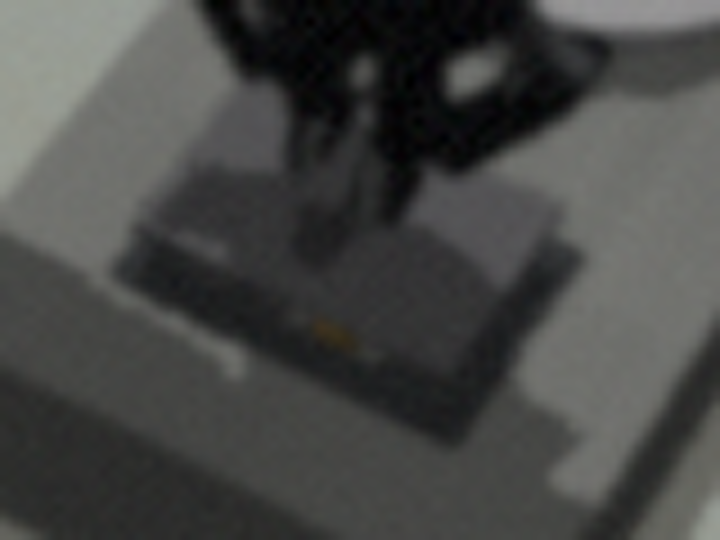

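The flange corners (133,222), (453,373) and (565,208) sit within about 1 mm of where they should be relative to the frame. Pressing in.

```bash
python3 -m inch '[[0,0,0.1,0,0,0,1],[0,0,0.1,0,0,0,1],[0,0,0.1,0,0,0,1],[0,0,0,0,0,0,1],[0,0,0,0,0,0,1],[0,0,0,0,0,0,1],[0,0,0,0,0,0,1],[0,0,0,0,0,0,1]]'; python3 -m inch '[[0,0,0.06,0,0,0,1],[0,0,0.06,0,0,0,1],[0,0,0,0,0,0,1],[0,0,0,0,0,0,1],[0,0,0,0,0,0,1],[0,0,0,0,0,0,1],[0,0,0,0,0,0,1],[0,0,0,0,0,0,1]]'
```

```text
clock: 25.0
eef_pos: [0.555, 0.0199, 0.0729]
tool_rot: [0.998, 0.067, 0.001, 0.0]
ft_force: [3.4, 1.6, 4.6]
grip_width: 0.011
clock: 25.8
eef_pos: [0.5546, 0.0198, 0.0705]
tool_rot: [0.998, 0.067, 0.001, 0.0]
ft_force: [0.3, 0.3, 8.8]
grip_width: 0.0109
```

```bash
python3 -m inch '[[0,0,0.06,0,0,0,1],[0,0,0.06,0,0,0,1],[0,0,0,0,0,0,1],[0,0,0,0,0,0,1],[0,0,0,0,0,0,1],[0,0,0,0,0,0,1],[0,0,0,0,0,0,1],[0,0,0,0,0,0,1]]'; python3 -m inch '[[0,0,0.06,0,0,0,1],[0,0,0.06,0,0,0,1],[0,0,0,0,0,0,1],[0,0,0,0,0,0,1],[0,0,0,0,0,0,1],[0,0,0,0,0,0,1],[0,0,0,0,0,0,1],[0,0,0,0,0,0,1]]'
```

```text
clock: 26.6
eef_pos: [0.5531, 0.0197, 0.0652]
tool_rot: [0.998, 0.067, -0.001, 0.0]
ft_force: [5.5, -0.9, -9.0]
grip_width: 0.0109
clock: 27.4
eef_pos: [0.5538, 0.0199, 0.0629]
tool_rot: [0.998, 0.067, 0.0, -0.0]
ft_force: [5.0, 1.1, -7.6]
grip_width: 0.0108
```

It snapped through: the force went from +9 to −9 N, so the clips are now drawing it in. I'll press on until the flange lands and the push builds.

```bash
python3 -m inch '[[0,0,0.06,0,0,0,1],[0,0,0.06,0,0,0,1],[0,0,0,0,0,0,1],[0,0,0,0,0,0,1],[0,0,0,0,0,0,1],[0,0,0,0,0,0,1],[0,0,0,0,0,0,1],[0,0,0,0,0,0,1]]'; python3 -m inch '[[0,0,0.06,0,0,0,1],[0,0,0.04,0,0,0,1],[0,0,0,0,0,0,1],[0,0,0,0,0,0,1],[0,0,0,0,0,0,1],[0,0,0,0,0,0,1],[0,0,0,0,0,0,1],[0,0,0,0,0,0,1]]'
```

```text
clock: 28.2
eef_pos: [0.5543, 0.02, 0.0611]
tool_rot: [0.998, 0.067, 0.001, -0.0]
ft_force: [2.4, 2.2, 5.8]
grip_width: 0.0111
clock: 29.0
eef_pos: [0.5544, 0.0199, 0.0611]
tool_rot: [0.998, 0.067, 0.002, -0.0]
ft_force: [-2.0, 0.7, 18.7]
grip_width: 0.0113
```

Home at z = .0611, as predicted (.0612). I'll push a little firmer, then check with pictures.

```bash
python3 -m inch '[[0,0,0.05,0,0,0,1],[0,0,0.03,0,0,0,1],[0,0,0,0,0,0,1],[0,0,0,0,0,0,1],[0,0,0,0,0,0,1],[0,0,0,0,0,0,1],[0,0,0,0,0,0,1],[0,0,0,0,0,0,1]]'; python3 - <<'E'
from h import *
p,d=bot.camera("scene");cv2.imwrite("pics/s14.png",cv2.resize(p[130:250,270:400],None,fx=5,fy=5,interpolation=cv2.INTER_CUBIC))
p,d=bot.camera("top");cv2.imwrite("pics/t14.png",p)
o=bot.get_obs();print(o['eef_pos'],o['ft_force'],o['grip_width'],o['clock'])
E
```

```text
clock: 29.8
eef_pos: [0.5545, 0.02, 0.061]
tool_rot: [0.998, 0.067, 0.002, -0.0]
ft_force: [-5.9, 0.8, 30.5]
grip_width: 0.0108
[0.55449437 0.0199365  0.06104615] [-5.99245507  1.61842479 29.36293058] 0.010844780011939602 29.9
```

View pics/s14.png

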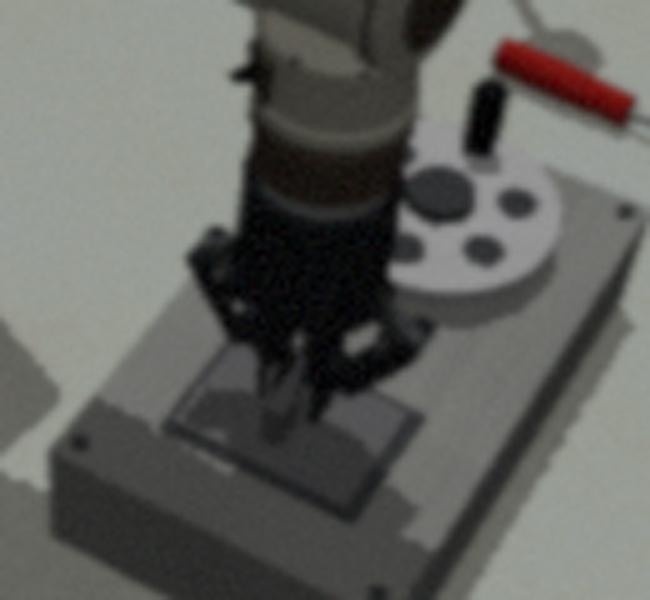

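View pics/t14.png

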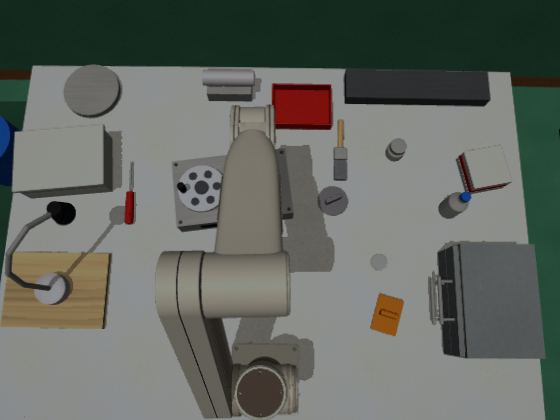

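The flange lies flat with an even frame border round it: corners (165,425), (350,520) and (420,410) in the scene crop. The wheel handle is still at (182,187) in the top view and the bystanders haven't moved. The push holds at about 30 N, so I'm handing in.

```bash
python3 -c "
from workcell import bot
print(bot.job_done())
o=bot.get_obs();print(o['clock'],o['eef_pos'],o['ft_force'],o['grip_width'])"
```

```text
the job is handed in; nothing more can be done
None
the job is handed in; nothing more can be done
```

The wheel is wound to its stop and the rectangular cover is snapped fully home. I handed the job in at about 30 s with the gripper still holding the cover and pushing it down.

- **Wheel:** I gripped the knob and turned it clockwise about 388°. It then stopped moving and the reaction rose to about 10 N. The handle stood at 97.9° in world axes, against an expected 97.7°. The last top picture shows it still there.
- **Cover:** the clips met it 12 mm before home. The force on the tool then flipped from about +9 to −9 N as the beads passed the clips. The flange landed at reported z .0611, against a predicted .0612, with an even frame border round it.
- **Final push:** about 29–30 N down, with about 6 N sideways, gripper closed on the bar.
- **Other things:** the round cover, the orange look-alike and the bystanders showed no movement in the last top picture.

**Disagreement:** the camera and depth readings put the fingertips about 30 mm higher than the reported tool position. I set heights by vision and contact from then on and did not find the cause. The two cameras also differed by about 3 mm in x, so I averaged them.

I could not read the state after hand-in, so the last second is unchecked.

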